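# Hang a timber-sample carrier on the drying rail

## Task

Pick up the sample carrier that has a hook, lift the hook over the front lip of the rail near the end away from the buffer, and lower it gently until it seats in the groove behind the lip. Then, keeping it hooked, slide it along the rail and push the rubber-faced buffer fully in, gently, without knocking or dropping it; let go so it hangs there by itself, and leave everything else on the table alone.

Things in the scene. Friction and masses are not known exactly. Their poses are not given: they have to be found in the camera images.
- carrier: Loose sample carrier, 0.2 to 0.4 kg, upright: aluminium back plate 4 (x) x 70 (y) x 125 mm high, dark timber block on its -x side to x = -36 mm. The only holder with a hook, on its +x side: a flange 121 to 125 mm up runs to x = 20 mm and ends in a nose hanging down. The slot between plate and nose is 13 mm wide. Origin: underside, middle of the plate's thickness and width; z up.
- hook_tip (a point): Middle of the lower edge of the carrier's hook nose. The nose is 5 mm thick (carrier x 15 to 20 mm), 50 mm wide (y), 22 mm long below the flange; this point is at carrier x = 17.5, z = 103 mm. Axes as the carrier.
- grip_post (a point): Middle of the carrier's black square grip post, 20 x 20 mm, standing on top of it from 125 to 175 mm above its underside (centre at carrier x = -6, y = 0, z = 150 mm), above the centre of mass. Take it from above, across either pair of faces.
- stand: Fixed stand with an aluminium rail 340 mm long along its y. Origin: on the table below the middle of the rail's front face (plane x = 0), which looks to -x, towards the robot. Rail along x: front lip 0 to 5 mm, groove 5 to 26, back wall to 30; lip and wall 17 mm high. RAIL HEIGHT IS NOT REPORTED: groove floor clamped at 150 to 185 mm above the table; feel for it or see it.
- load_end (a point): Point on the table (z = 0, not the rail's height) below the groove, at stand x = 11.5, y = -90 mm: hook on here (nose in mid play) or anywhere below y = -30 mm; groove free from y = -170 to 50 mm. Seated, the nose stands on the groove floor, and the 70 mm apron under the lip keeps the carrier upright. Rubber mounts give 1 mm per 4 N downward, 6 mm at most; hook and rail bear 30 N. Axes as the stand.
- buffer_end (a point): Point on the table (z = 0) below the rail's +y end, at stand x = 11.5, y = 170 mm; slide towards it from load_end. Before it a rigid dark steel stop sits in the groove: 36 mm long, 22 mm high, with a small black knob 14 mm higher. The stop's place along the rail is not reported. Axes as the stand.
- buffer (a joint): Travel in m of the rubber-faced buffer on the stop: 0 out, 0.014 fully in (hard end). The hook nose's side edge pushes it in towards the stand's +y. Resists with about 4 N of friction, stays where left. Its face (19 mm wide, 2 to 15 mm above the groove floor) is, when out, at stand y anywhere from 55 to 95 mm (not reported).
- plain_holder: Bystander: a holder like the carrier in size, post and timber block, but without a hook. Origin as the carrier's. Leave it.
- pot: Bystander: white lidded pot, 44 mm across, 50 mm high; origin under its centre.
- tape_roll: Bystander: roll of paper tape lying flat, 68 mm across, 19 mm high; origin under its centre.
- brush: Bystander: hand brush lying on the table.
- pen: Bystander: blue pen lying on the table, 140 mm long.
- tub: Bystander: grey open tub, 170 x 130 x 70 mm; origin under its centre.
- mug: Bystander: white mug, 76 mm across, 90 mm high; origin under its centre.
Not all that is in view belongs to the job. What is shaped like the carrier but blue is not meant.

How it is judged (in metres and radians):
On the way, in this order (a step that is already met when the one before it is completed fails the run):
1. the hooked carrier is lifted clear of the table (height (world z) of carrier above 0.03 m), for 0.2 s.
2. the hook is seated behind the lip in the half of the rail away from the buffer, the buffer still out (x of hook_tip in the frame of stand between 0.005 and 0.0185 m and angle between carrier's own z axis and vertical below 0.2 rad and angle between the x axis of carrier and the x axis of stand, either way round below 0.25 rad and height (world z) of carrier above 0.035 m and contact force between carrier and stand above 1 N and y of hook_tip in the frame of stand below -0.03 m and value of joint buffer below 0.003 m), for 0.2 s.
At the end, for the whole second after the job is handed in: The carrier hangs released and at rest on the rail, off the table: nose 5 to 18.5 mm behind the rail's front face, tilt under 0.2 rad, within 0.25 rad of square to the rail, nose middle beyond stand y = 30 mm, buffer pushed in at least 11.5 of 14 mm (x of hook_tip in the frame of stand between 0.005 and 0.0185 m and angle between carrier's own z axis and vertical below 0.2 rad and angle between the x axis of carrier and the x axis of stand, either way round below 0.25 rad and height (world z) of carrier above 0.035 m and contact force between carrier and stand above 1 N and value of joint buffer above 0.0115 m and linear speed of carrier below 0.02 m/s and y of hook_tip in the frame of stand above 0.03 m); the robot touches nothing.
It fails at once if carrier and rail (or its buffer) press on each other with more than 30 N (contact force between carrier and stand above 30 N).
It fails at once if the robot presses on the rail or its stand with more than 10 N (contact force between any of the arm, the fingers and stand above 10 N).
It fails at once if the carrier is dropped (moves faster than 0.35 m/s while not in the fingers) (linear speed of carrier above 0.35 m/s and contact force between carrier and the fingers below 0.1 N).
It fails at once if another thing on the table (holder, pot, tape roll, brush, pen, tub, mug) is moved more than 30 mm (distance of any of plain_holder, pot, tape_roll, brush, pen, tub, mug from where it was at the start of the episode above 0.03 m).
It also fails if it takes over 56 s, if anything falls off the work surface, if the arm or the gripper's body presses on something with over 40 N, if the wrist force passes 120 N, or if a joint passes its speed limit or range.

## Robot

A 6-joint arm with a two-finger parallel gripper is mounted at the origin on the work surface. World frame = base frame: x ahead of the robot, y to its left, z up, the work surface at z = 0. Lengths are in mm, angles in rad, forces in N, time in s.
With the tool pointing down it reaches from about 275 to 1000 mm from the base axis. Payload 8.4 kg.
Tool frame: the origin (TCP) lies between the finger pads; the fingertips stand 22 mm ahead of it and the grasp point (between the pads) lies 3 mm ahead of it; z points along the fingers, y is the line along which they close (so a half turn about z gives the same grasp; the last joint's range is limited). The gripper opens to 85 mm and grips with 20 to 120 N. Pads are 22 mm wide; open, the fingers measure 114 mm over their backs; the gripper's body (76 mm by 85 mm) begins 54 mm behind the grasp point. The pads swing forward as they close: fully open they stand 13 mm farther back than shut.
Start: joints at [1.343, 0.353, 1.633, -0, 1.155, -0.002], TCP at [139.927, 609.137, 253.281] pointing down, gripper open.
Joint ranges: [-2.63, 2.63], [-0.92, 2.1], [0.06, 2.66], [-1.3, 4.44], [0, 2.69], [-3.02, 3.02]. Speed limits (rad/s): [2.22, 2.22, 2.79, 3.14, 3.14, 3.14].

## Interface

Orientations are given as [roll, pitch, yaw] about the fixed x, y, z axes, in that order (R = Rz(yaw) Ry(pitch) Rx(roll)).
In Python, from rig import r, grab_frame gives the robot as it stands.
- The arm moves only by the shell command python3 -m inch 'ROWS' [FORCE]. ROWS is JSON, a list of rows, each a list of 7 numbers: the turn, a rotation vector about the tool's x, y, z as a fraction of full scale, then the shift along the tool's x, y, z as a fraction of full scale, then the closure, from 0 (fully open) to 1 (shut). In form: [[rx, ry, rz, dx, dy, dz, fingers], ...]. A call has 1 to 8 rows; each row shifts and turns the commanded pose from where the row before left it, along the tool's axes as they then stand; what a row does not reach is not made up. Full scale, the value 1, is 2.5 cm for a shift and pi rad for a turn. A row lasts 1/12 s, in which the tool goes at most 41.7 mm and 7.16 degrees, less where a joint would pass 70% of its speed; a pose out of reach is approached as far as the arm can. A call with a number of a shift or a turn outside -1 to 1 is refused whole. A call with a gripper value outside its range is refused whole. The fingers move at their own pace and stop on an object; FORCE is the grip in N (left out, the last holds). Time passes only in rows, so rows that do not move let the fingers close. It gives the time, the measured TCP pose, the force, the opening and the grip force at its end, in the units of the state.
- r.sense(): the state, without advancing time (a new reading comes with each control period).
- grab_frame(name): name is "scene" or "side" or "wrist"; returns a dict with "pixels" (400x640x3 uint8, red, green, blue), "z_map" (400x640 float32, mm along the optical axis (not along the pixel's ray), 0 where there is no reading), "vertical_fov" (degrees; the focal length in pixels is half the picture's height over the tangent of half this angle, whatever the lens; pixels are square), "cx", "cy" (the principal point, pixels), "cam_to_world" (4x4, takes a point from camera to world coordinates). Camera axes: x right, y down, z forward; pixel columns grow to the right and rows downward; lengths in mm; the calibration is good to about 2 mm. A picture is of the moment at which its call begins.
- r.sign_off(): hands the job in; it is judged then, once.
The state is a dict: "clock": time; "qpos": joint angles; "qvel": joint speeds; "joint_efforts": joint torques, N m; "eef_pos": TCP position; "tcp_rot": TCP orientation; "contact_force": force on the tool from outside, world axes, zero at the start; "wrist_torque": the same for the moment, N m; "opening": opening from 0.0 (shut) to 1.0 (fully open); "grasp_force": force on a finger pad.
Only numpy, scipy, OpenCV 4.12 (cv2) and the standard library are available. Lean on these libraries where they do the work, as an engineer would, in place of code of your own. Each camera call takes 0.05 s, during which the arm holds its last target. There are 200 camera calls.

## Working session

There is one attempt and no reset: what is moved stays moved. The work goes in short steps, Python scripts to look and compute and a shell command to move; the robot and the scene stay as the last step left them, time stands still between calls to the robot, and variables do not carry over. Pictures are saved under pics/ and viewed, at most 10 in all, crops included, and the job is handed in when it is done.

```bash
mkdir -p pics; cat > h.py <<'E'
import numpy as np, cv2
from rig import r, grab_frame
def get(name):
    f=grab_frame(name); return f
def cloud(f):
    z=f["z_map"].astype(float); H,W=z.shape
    fl=H/2/np.tan(np.radians(f["vertical_fov"])/2)
    u,v=np.meshgrid(np.arange(W),np.arange(H))
    p=np.stack([(u-f["cx"])/fl*z,(v-f["cy"])/fl*z,z,np.ones_like(z)],-1)
    w=(p@np.array(f["cam_to_world"]).T)[...,:3]; w[z==0]=np.nan
    return w
def save(f,name,crop=None,s=1):
    im=f["pixels"][...,::-1]
    if crop: x0,y0,x1,y1=crop; im=im[y0:y1,x0:x1]
    cv2.imwrite("pics/"+name,cv2.resize(im,None,fx=s,fy=s,interpolation=cv2.INTER_CUBIC))
E
python3 - <<'E'
from h import *
import pickle
for n in ["scene","side"]:
    f=get(n); save(f,n+"0.png"); pickle.dump(f,open(n+"0.pkl","wb")); print(n,np.round(f["cam_to_world"],2),f["vertical_fov"])
print(r.sense())
E
```

```text
scene [[-7.6000e-01  5.6000e-01 -3.4000e-01  8.9221e+02]
 [ 6.5000e-01  6.3000e-01 -4.2000e-01  4.4938e+02]
 [-2.0000e-02 -5.4000e-01 -8.4000e-01  1.0803e+03]
 [ 0.0000e+00  0.0000e+00  0.0000e+00  1.0000e+00]] 49.603954541409905
side [[ 9.3000e-01 -1.9000e-01  3.2000e-01  1.4103e+02]
 [-3.7000e-01 -5.2000e-01  7.7000e-01 -8.8309e+02]
 [ 2.0000e-02 -8.3000e-01 -5.5000e-01  7.6738e+02]
 [ 0.0000e+00  0.0000e+00  0.0000e+00  1.0000e+00]] 48.582774481180856
{'clock': 0.1, 'qpos': array([ 1.34257963e+00,  3.53585150e-01,  1.63403127e+00, -1.10703285e-05,
        1.15520716e+00, -2.36729306e-03]), 'qvel': array([-6.35988236e-05, -2.54476050e-03, -2.87662861e-03,  2.12763620e-03,
        1.10048624e-04,  5.31304681e-05]), 'joint_efforts': array([-1.02560934e-03, -6.06358981e+01, -3.42817748e+01, -1.21946023e-04,
        4.05696686e-03,  1.31256260e-05]), 'eef_pos': array([139.85477884, 608.75528733, 252.64502305]), 'tcp_rot': array([-3.14036171e+00,  7.20851193e-06,  2.91574773e+00]), 'contact_force': array([ 0.186028  ,  0.01839295, -0.69303526]), 'wrist_torque': array([0.00298816, 0.00337086, 0.05655459]), 'grasp_force': 0.0, 'opening': 1.004651514011436}
```

View pics/scene0.png

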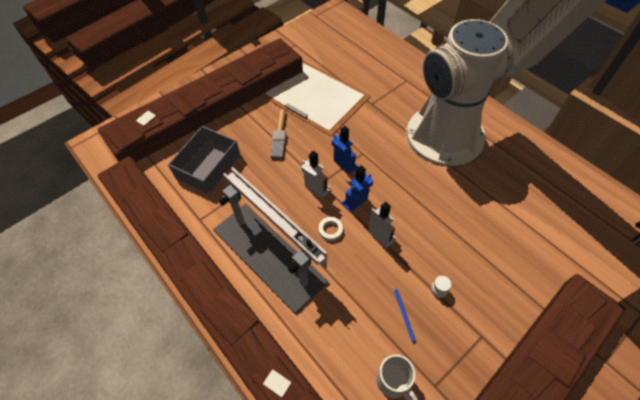

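View pics/side0.png

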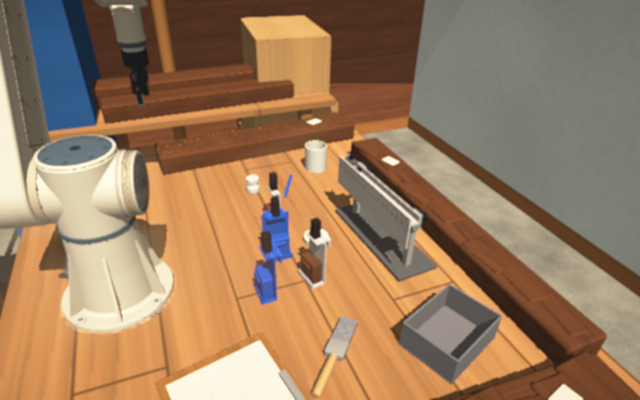

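The scene view shows four lookalikes: grey holders at (315,172) and (381,225), and blue ones at (344,152) and (358,190). The blue ones are out, so I'll check which grey one has the hook. The stand's rail runs from (228,172) to (324,258), with the stop near (310,243).

```bash
python3 - <<'E'
from h import *
import pickle
f=pickle.load(open("scene0.pkl","rb")); 
save(f,"a.png",(285,125,415,265),4)
w=cloud(f)
for (u,v) in [(313,156),(384,208),(344,132),(361,173)]:
    p=w[v-3:v+6,u-5:u+6].reshape(-1,3); p=p[p[:,2]>140]; print(u,v,len(p),p.mean(0) if len(p) else w[v,u])
def top(name,lo,hi,msk):
    pass
# high points: cluster
for n in ["scene","side"]:
    w=cloud(pickle.load(open(n+"0.pkl","rb")))
    m=(w[...,2]>110)&(w[...,2]<230)&(w[...,0]>300)&(w[...,0]<900)&(abs(w[...,1])<350)
    k,l,s,c=cv2.connectedComponentsWithStats(m.astype(np.uint8))
    for i in range(1,k):
        if s[i,4]>15:
            p=w[l==i]; print(n,c[i].round(),s[i,4],p.mean(0).round(1),p.min(0).round(1),p.max(0).round(1))
E
```

```text
313 156 81 [ 459.40194903 -112.2884009   167.48556289]
384 208 90 [431.3737786  126.18786823 166.48410829]
344 132 81 [ 339.34239564 -121.20808824  164.47077778]
361 173 79 [399.89687891   7.27228459 161.69746517]
scene [342. 140.] 337 [ 345.  -121.9  136.6] [ 322.4 -160.2  110.2] [363.1 -90.6 177.3]
scene [312. 165.] 355 [ 465.2 -111.3  136.4] [ 440.4 -148.8  110. ] [486.6 -78.8 177.3]
scene [361. 180.] 370 [398.9  11.3 136.5] [360.5  -9.4 110. ] [430.3  29.1 178.1]
scene [275. 222.] 2571 [658.4 -23.1 176.5] [ 622.5 -208.9  110.4] [724.8 131.5 212. ]
scene [383. 214.] 301 [430.5 126.1 140.1] [412.4  88.6 110.1] [438.4 159.  177.9]
side [379. 200.] 3142 [644.3 -66.2 160.9] [ 618.4 -212.6  110. ] [722.3 131.7 211.1]
side [274. 201.] 569 [403.1  44.5 141.2] [358.3 -13.4 110.3] [434.5 147.2 177. ]
side [318. 234.] 398 [ 456.5 -124.6  139.3] [ 437.6 -152.5  110.2] [484.6 -78.4 176.4]
side [269. 248.] 431 [ 336.4 -135.3  139.8] [ 320.5 -163.3  110.1] [ 359.2 -102.7  177.4]
```

View pics/a.png

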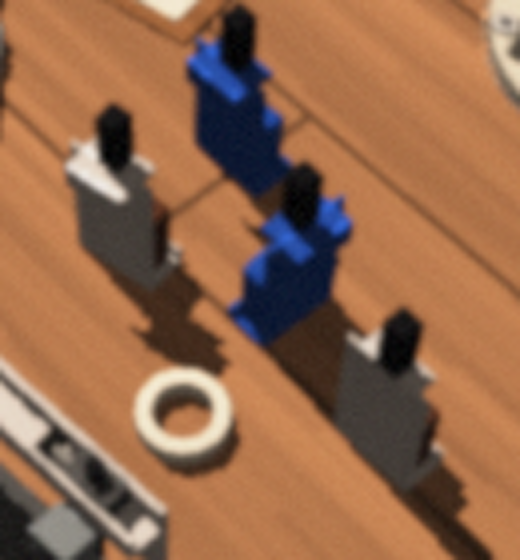

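The crop shows a wide white flange (hook) at scene (309,169) on the holder whose post is at (313,158). The grey holder at (384,208) has only a thin plate top, so it is the plain one. Next I'll get the carrier's yaw, the stand pose, the rail height and the stop.

```bash
python3 - <<'E'
from h import *
import pickle
S=[cloud(pickle.load(open(n+"0.pkl","rb"))) for n in ["scene","side"]]
for w,n in zip(S,"ab"):
    p=w.reshape(-1,3); p=p[~np.isnan(p[:,0])]
    q=p[(abs(p[:,0]-462)<40)&(abs(p[:,1]+112)<55)]
    t=q[(q[:,2]>119)&(q[:,2]<130)]; 
    print(n,"top",len(t),cv2.minAreaRect(t[:,:2].astype(np.float32)))
    t=q[(q[:,2]>135)]; print("post",cv2.minAreaRect(t[:,:2].astype(np.float32)), t.mean(0))
    t=q[(q[:,2]>20)&(q[:,2]<95)]; print("body",cv2.minAreaRect(t[:,:2].astype(np.float32)))
    t=p[(p[:,0]>600)&(p[:,0]<740)&(p[:,1]>-230)&(p[:,1]<150)]
    h=np.histogram(t[:,2],bins=np.arange(100,216,3)); print(list(zip(h[1],h[0])))
E
```

```text
a top 185 ((464.2037048339844, -114.06669616699219), (38.977783203125, 69.63002014160156), 11.189237594604492)
post ((457.4853820800781, -114.74305725097656), (20.20832061767578, 20.738903045654297), 9.881879806518555) [ 459.62886697 -112.15889072  161.70350512]
body ((447.347900390625, -119.13915252685547), (39.69356918334961, 72.6488265991211), 11.489082336425781)
[(np.int64(100), np.int64(10)), (np.int64(103), np.int64(10)), (np.int64(106), np.int64(15)), (np.int64(109), np.int64(8)), (np.int64(112), np.int64(6)), (np.int64(115), np.int64(8)), (np.int64(118), np.int64(5)), (np.int64(121), np.int64(2)), (np.int64(124), np.int64(4)), (np.int64(127), np.int64(5)), (np.int64(130), np.int64(5)), (np.int64(133), np.int64(18)), (np.int64(136), np.int64(18)), (np.int64(139), np.int64(17)), (np.int64(142), np.int64(20)), (np.int64(145), np.int64(18)), (np.int64(148), np.int64(29)), (np.int64(151), np.int64(35)), (np.int64(154), np.int64(36)), (np.int64(157), np.int64(66)), (np.int64(160), np.int64(65)), (np.int64(163), np.int64(44)), (np.int64(166), np.int64(57)), (np.int64(169), np.int64(
[... 1299 characters left out ...]
np.int64(82)), (np.int64(148), np.int64(85)), (np.int64(151), np.int64(92)), (np.int64(154), np.int64(84)), (np.int64(157), np.int64(94)), (np.int64(160), np.int64(94)), (np.int64(163), np.int64(78)), (np.int64(166), np.int64(83)), (np.int64(169), np.int64(119)), (np.int64(172), np.int64(217)), (np.int64(175), np.int64(166)), (np.int64(178), np.int64(148)), (np.int64(181), np.int64(155)), (np.int64(184), np.int64(152)), (np.int64(187), np.int64(189)), (np.int64(190), np.int64(289)), (np.int64(193), np.int64(30)), (np.int64(196), np.int64(27)), (np.int64(199), np.int64(4)), (np.int64(202), np.int64(5)), (np.int64(205), np.int64(5)), (np.int64(208), np.int64(10)), (np.int64(211), np.int64(1))]
```

```bash
cat > stand.py <<'E'
from h import *
def fit(w,verbose=True):
    p=w.reshape(-1,3); p=p[~np.isnan(p[:,0])]
    t=p[(p[:,0]>600)&(p[:,0]<740)&(p[:,1]>-230)&(p[:,1]<150)&(p[:,2]>167)]
    rc=cv2.minAreaRect(t[t[:,2]<197][:,:2].astype(np.float32))
    (c,s,a)=rc; print("rect",rc)
    l=t[(t[:,2]>186)&(t[:,2]<196)]
    best=None
    for yaw in np.radians(np.arange(-20,20,0.25)):
        x=l[:,0]*np.cos(yaw)+l[:,1]*np.sin(yaw)
        h=np.histogram(x,bins=np.arange(x.min(),x.max()+2,2))[0]; sc=(h**2).sum()
        if best is None or sc>best[0]: best=(sc,yaw)
    yaw=best[1]; R=np.array([[np.cos(yaw),np.sin(yaw)],[-np.sin(yaw),np.cos(yaw)]])
    q=t.copy(); q[:,:2]=t[:,:2]@R.T
    print("yaw",yaw,np.degrees(yaw))
    for lo,hi in [(168,178),(186,196),(197,220)]:
        m=(q[:,2]>lo)&(q[:,2]<hi); qq=q[m]
        print(lo,hi,"x' hist",list(zip(*[a.tolist() for a in np.histogram(qq[:,0],bins=np.arange(np.floor(qq[:,0].min()),qq[:,0].max()+3,3))[::-1]])))
        print("  y'",np.percentile(qq[:,1],[0,1,50,99,100]).round(1),"z med",np.median(qq[:,2]))
    return yaw
if __name__=="__main__":
    import pickle
    for n in ["scene","side"]:
        print(n); fit(cloud(pickle.load(open(n+"0.pkl","rb"))))
E
python3 stand.py
```

```text
scene
rect ((663.878173828125, -37.95343017578125), (60.195106506347656, 340.4237060546875), 4.110446453094482)
yaw 0.06981317007977318 4.0
168 178 x' hist [(630.0, 2), (633.0, 57), (636.0, 126), (639.0, 112), (642.0, 116), (645.0, 120), (648.0, 129), (651.0, 22), (654.0, 3), (657.0, 15), (660.0, 123), (663.0, 25), (666.0, 27), (669.0, 27), (672.0, 28), (675.0, 30), (678.0, 30), (681.0, 33), (684.0, 27), (687.0, 25)]
  y' [-253.5 -249.9  -92.    84.9   86. ] z med 173.65543230040328
186 196 x' hist [(629.0, 61), (632.0, 155), (635.0, 119), (638.0, 12), (641.0, 9), (644.0, 15), (647.0, 13), (650.0, 14), (653.0, 21), (656.0, 123), (659.0, 165)]
  y' [-254.4 -249.2  -49.9   83.    85.7] z med 191.04747275997158
197 220 x' hist [(637.0, 4), (640.0, 6), (643.0, 13), (646.0, 11), (649.0, 14), (652.0, 10), (655.0, 5)]
  y' [27.1 27.5 46.4 61.4 61.8] z med 200.37105870044047
side
rect ((660.2930297851562, -38.3836669921875), (60.98451614379883, 344.5468444824219), 4.142395973205566)
yaw 0.07417649320975901 4.25
168 178 x' hist [(625.0, 70), (628.0, 194), (631.0, 11), (634.0, 3), (637.0, 2), (640.0, 7), (643.0, 5), (646.0, 14), (649.0, 38), (652.0, 103), (655.0, 49), (658.0, 0), (661.0, 0), (664.0, 0), (667.0, 0), (670.0, 0), (673.0, 0), (676.0, 0), (679.0, 16), (682.0, 14), (685.0, 4)]
  y' [-259.5 -257.9 -144.    72.3   81.7] z med 174.03366907368786
186 196 x' hist [(625.0, 56), (628.0, 154), (631.0, 73), (634.0, 16), (637.0, 7), (640.0, 7), (643.0, 8), (646.0, 5), (649.0, 9), (652.0, 113), (655.0, 100), (658.0, 22)]
  y' [-258.4 -256.1 -111.1   76.4   82.9] z med 190.32345301234318
197 220 x' hist [(633.0, 2), (636.0, 5), (639.0, 11), (642.0, 9), (645.0, 6), (648.0, 3), (651.0, 2)]
  y' [22.9 23.4 37.  48.  48.1] z med 202.92343282980778
```

```bash
cat > go.py <<'E'
# usage: go.py x y z yawdeg(tool-y dir) : print deltas in tool axes, fractions of full scale
import sys
from h import *
from scipy.spatial.transform import Rotation as Ro
s=r.sense(); R=Ro.from_euler("xyz",s["tcp_rot"]).as_matrix()
t=np.array([float(a) for a in sys.argv[1:4]]); d=t-s["eef_pos"]
ydir=np.degrees(np.arctan2(R[1,1],R[0,1]))
print("pos",s["eef_pos"].round(1),"ydir",ydir.round(2),"F",s["contact_force"].round(2),"t",s["clock"])
print("world d",d.round(1),"tool d/25:",(R.T@d/25).round(3))
if len(sys.argv)>4:
    dy=float(sys.argv[4])-ydir; print("rz total (frac)",round(-dy/180,4),"rows at least",abs(dy)/7.1)
E
M='[-0.58,-0.79]'
python3 -m inch '[[0,0,0,-0.58,-0.79,0,0],[0,0,0,-0.58,-0.79,0,0],[0,0,0,-0.58,-0.79,0,0],[0,0,0,-0.58,-0.79,0,0],[0,0,0,-0.58,-0.79,0,0],[0,0,0,-0.58,-0.79,0,0],[0,0,0,-0.58,-0.79,0,0],[0,0,0,-0.58,-0.79,0,0]]' && python3 go.py 457 -115 252 101.5
```

```text
clock: 0.77
eef_pos: [217.8, 427.8, 253.0]
tcp_rot: [-3.141, -0.0, 2.916]
contact_force: [-0.0, 0.1, -0.4]
opening: 0.995
grasp_force: 0.0
pos [217.8 427.8 253. ] ydir 77.07 F [-0.03  0.05 -0.44] t 0.7667
world d [ 239.2 -542.8   -1. ] tool d/25: [-14.184 -19.023   0.049]
rz total (frac) -0.1357 rows at least 3.4405234683872425
```

```bash

python3 -m inch '[[0,0,0,-0.58,-0.79,0,0],[0,0,0,-0.58,-0.79,0,0],[0,0,0,-0.58,-0.79,0,0],[0,0,0,-0.58,-0.79,0,0],[0,0,0,-0.58,-0.79,0,0],[0,0,0,-0.58,-0.79,0,0],[0,0,0,-0.58,-0.79,0,0],[0,0,0,-0.58,-0.79,0,0]]' >/dev/null
python3 -m inch '[[0,0,0,-0.58,-0.79,0,0],[0,0,0,-0.58,-0.79,0,0],[0,0,0,-0.58,-0.79,0,0],[0,0,0,-0.58,-0.79,0,0],[0,0,0,-0.58,-0.79,0,0],[0,0,0,-0.58,-0.79,0,0],[0,0,0,-0.58,-0.79,0,0],[0,0,-0.035,0,0,0,0]]' >/dev/null
python3 -m inch '[[0,0,-0.035,0,0,0,0],[0,0,-0.035,0,0,0,0],[0,0,-0.031,0,0,0,0],[0,0,0,0,0,0,0]]' && python3 go.py 457 -115 252 101.5
python3 - <<'E'
from h import *
import pickle
f=get("wrist"); save(f,"w1.png"); pickle.dump(f,open("w1.pkl","wb"))
w=cloud(f); p=w.reshape(-1,3); p=p[~np.isnan(p[:,0])]
q=p[(abs(p[:,0]-462)<50)&(abs(p[:,1]+112)<60)]
for lo,hi in [(118,132),(165,185)]:
    t=q[(q[:,2]>lo)&(q[:,2]<hi)]
    if len(t)>5: print(lo,len(t),t.mean(0),cv2.minAreaRect(t[:,:2].astype(np.float32)))
print(np.round(f["cam_to_world"],2),f["vertical_fov"])
E
```

```text
clock: 2.43
eef_pos: [363.1, 91.6, 253.1]
tcp_rot: [-3.142, -0.0, -2.936]
contact_force: [-0.4, 0.4, -0.7]
opening: 1.004
grasp_force: 0.0
pos [363.1  91.6 253.1] ydir 101.77 F [-0.4   0.38 -0.66] t 2.4333
world d [  93.9 -206.6   -1.1] tool d/25: [-1.993 -8.855  0.044]
rz total (frac) 0.0015 rows at least 0.03827033210885694
118 1392 [ 455.7042544  -105.45603653  124.5073699 ] ((459.8990478515625, -114.23976135253906), (39.273460388183594, 70.190673828125), 11.089594841003418)
165 842 [ 450.5556838  -113.280433    172.09447978] ((452.5881042480469, -115.4247817993164), (20.906780242919922, 21.40894317626953), 11.712233543395996)
[[-2.0000e-01  9.3000e-01  3.0000e-01  2.8590e+02]
 [ 9.8000e-01  1.9000e-01  6.0000e-02  7.5620e+01]
 [-0.0000e+00  3.1000e-01 -9.5000e-01  3.7309e+02]
 [ 0.0000e+00  0.0000e+00  0.0000e+00  1.0000e+00]] 69.74783213358327
```

View pics/w1.png

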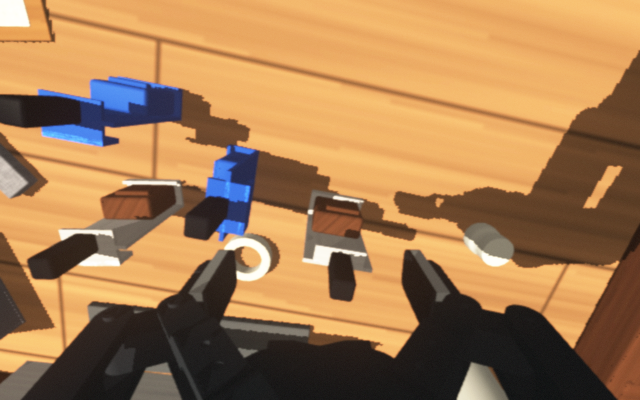

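The wrist view shows the hooked carrier at left, with its post at (65,258) and light flange at (95,245). The depth data puts the post at about (453,-115). I'm moving above it.

```bash

python3 -m inch '[[0,0,0,-0.2,-0.98,0,0],[0,0,0,-0.2,-0.98,0,0],[0,0,0,-0.2,-0.98,0,0],[0,0,0,-0.2,-0.98,0,0],[0,0,0,-0.2,-0.98,0,0],[0,0,0,-0.2,-0.98,0,0],[0,0,0,-0.2,-0.98,0,0],[0,0,0,-0.2,-0.98,0,0]]' >/dev/null
python3 -m inch '[[0,0,0,-0.2,-0.98,0,0],[0,0,0,0,0,0,0],[0,0,0,0,0,0,0]]' && python3 go.py 453 -115 252 101.5
python3 - <<'E'
from h import *
import pickle
f=get("wrist"); save(f,"w2.png"); pickle.dump(f,open("w2.pkl","wb"))
w=cloud(f); p=w.reshape(-1,3); p=p[~np.isnan(p[:,0])]
q=p[(abs(p[:,0]-462)<50)&(abs(p[:,1]+112)<60)]
for lo,hi in [(118,132),(140,170),(170,185)]:
    t=q[(q[:,2]>lo)&(q[:,2]<hi)]
    if len(t)>5: print(lo,len(t),t.mean(0),cv2.minAreaRect(t[:,:2].astype(np.float32)))
import stand; stand.fit(w)
E
```

```text
clock: 3.4
eef_pos: [451.5, -115.9, 253.0]
tcp_rot: [3.141, -0.001, -2.945]
contact_force: [0.2, 0.7, -0.4]
opening: 1.0
grasp_force: 0.0
pos [ 451.5 -115.9  253. ] ydir 101.26 F [ 0.22  0.73 -0.36] t 3.4
world d [ 1.5  0.9 -1. ] tool d/25: [-0.065  0.025  0.039]
rz total (frac) -0.0013 rows at least 0.03339087773159082
118 1432 [ 457.00908983 -115.83593079  124.3298965 ] ((459.8396301269531, -115.1190185546875), (38.07026672363281, 69.87044525146484), 11.458769798278809)
140 283 [ 443.79240599 -118.184301    156.02275552] ((444.7406921386719, -117.92391204833984), (3.4762825965881348, 19.93446159362793), 10.781712532043457)
170 655 [ 452.05019777 -116.48697494  173.75914929] ((452.6309509277344, -116.40269470214844), (19.22233772277832, 19.840970993041992), 11.58863353729248)
rect ((644.31103515625, -206.71319580078125), (2.9378671646118164, 7.197906970977783), 20.424692153930664)Traceback (most recent call last):
  File "<stdin>", line 9, in <module>
  File "stand.py", line 11, in fit
    h=np.histogram(x,bins=np.arange(x.min(),x.max()+2,2))[0]; sc=(h**2).sum()
                                    ~~~~~^^
    return umr_minimum(a, axis, None, out, keepdims, initial, where)
ValueError: zero-size array to reduction operation minimum which has no identity
```

View pics/w2.png

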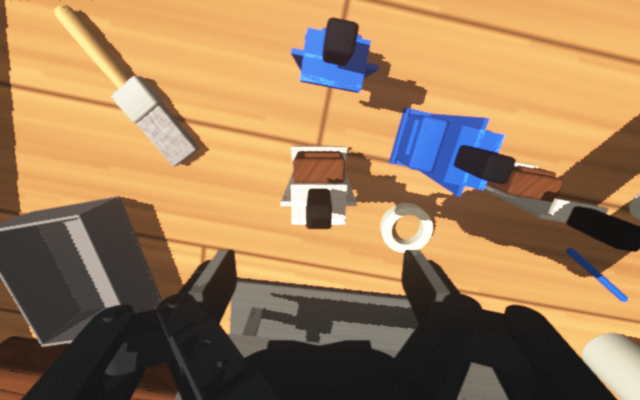

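The post is centred at about (452.6,-116.4), z 175, yaw 11.5°, and sits under the gripper. I'm descending and gripping.

```bash

python3 -m inch '[[0,0,0,-0.04,-0.03,0.6,0],[0,0,0,0,0,0.6,0],[0,0,0,0,0,0.6,0],[0,0,0,0,0,0.6,0],[0,0,0,0,0,0.6,0],[0,0,0,0,0,0.4,0],[0,0,0,0,0,0.32,0],[0,0,0,0,0,0,0]]' 
python3 -m inch '[[0,0,0,0,0,0,1],[0,0,0,0,0,0,1],[0,0,0,0,0,0,1],[0,0,0,0,0,0,1],[0,0,0,0,0,0,1],[0,0,0,0,0,0,1]]' 70
```

```text
clock: 4.12
eef_pos: [451.6, -115.0, 159.1]
tcp_rot: [3.141, -0.002, -2.94]
contact_force: [-0.5, -0.9, -0.2]
opening: 1.004
grasp_force: 0.0
clock: 4.62
eef_pos: [453.1, -116.0, 160.9]
tcp_rot: [-3.141, 0.001, -2.94]
contact_force: [1.3, -0.2, -0.3]
opening: 0.227
grasp_force: 68.6
```

```bash

python3 -m inch '[[0,0,0,0,0,-0.2,1],[0,0,0,0,0,-0.6,1],[0,0,0,0,0,-0.7,1],[0,0,0,0,0,-0.7,1],[0,0,0.014,0,0,-0.7,1],[0,0,0.014,0,0,-0.7,1],[0,0,0.013,0,0,-0.6,1],[0,0,0,0,0,-0.2,1]]' 
python3 -m inch '[[0,0,0,0,0,0,1],[0,0,0,0,0,0,1]]' 
python3 go.py 595 -131 270 94.2
python3 - <<'E'
from h import *
import pickle,stand
f=get("wrist"); save(f,"w3.png"); pickle.dump(f,open("w3.pkl","wb"))
stand.fit(cloud(f))
E
```

```text
clock: 5.28
eef_pos: [453.2, -116.0, 272.4]
tcp_rot: [-3.141, 0.002, -3.071]
contact_force: [1.1, -0.7, -3.9]
opening: 0.23
grasp_force: 68.9
clock: 5.45
eef_pos: [452.2, -115.7, 269.8]
tcp_rot: [3.141, -0.001, -3.068]
contact_force: [-0.3, -0.2, -3.4]
opening: 0.224
grasp_force: 68.9
pos [ 452.2 -115.7  269.8] ydir 94.24 F [-0.28 -0.22 -3.43] t 5.45
world d [142.8 -15.3   0.2] tool d/25: [-5.653 -1.032 -0.013]
rz total (frac) 0.0002 rows at least 0.0052515577629453905
rect ((636.3980712890625, -95.33235931396484), (3.287280321121216, 229.4818115234375), 4.176898956298828)
yaw -0.1832595714594046 -10.5
168 178 x' hist [(615.0, 46), (618.0, 32), (621.0, 0), (624.0, 0), (627.0, 0), (630.0, 0), (633.0, 0), (636.0, 0), (639.0, 0), (642.0, 0), (645.0, 0), (648.0, 0), (651.0, 0), (654.0, 0), (657.0, 0), (660.0, 0), (663.0, 0), (666.0, 0), (669.0, 25), (672.0, 8)]
  y' [-88.7 -88.5 118.1 125.8 126.2] z med 172.3765823499694
186 196 x' hist [(613.0, 30), (616.0, 4)]
  y' [126.6 126.6 129.6 133.4 133.6] z med 188.31003925418364Traceback (most recent call last):
  File "<stdin>", line 4, in <module>
  File "stand.py", line 18, in fit
    print(lo,hi,"x' hist",list(zip(*[a.tolist() for a in np.histogram(qq[:,0],bins=np.arange(np.floor(qq[:,0].min()),qq[:,0].max()+3,3))[::-1]])))
                                                                                                      ~~~~~~~~~~~^^
    return umr_minimum(a, axis, None, out, keepdims, initial, where)
ValueError: zero-size array to reduction operation minimum which has no identity
```

```bash

python3 -m inch '[[0,0,0,-0.4,-0.1,0,1],[0,0,0,-0.8,-0.15,0,1],[0,0,0,-0.9,-0.17,0,1],[0,0,0,-0.9,-0.17,0,1],[0,0,0,-0.9,-0.17,0,1],[0,0,0,-0.9,-0.17,0,1],[0,0,0,-0.6,-0.17,0,1],[0,0,0,-0.25,0,0,1]]' >/dev/null
python3 -m inch '[[0,0,0,0,0,0,1],[0,0,0,0,0,0,1],[0,0,0,0,0,0,1]]' 
cat > rel.py <<'E'
from h import *
import stand,sys
from scipy.spatial.transform import Rotation as Ro
yaw=np.radians(4.15); c,s_=np.cos(yaw),np.sin(yaw)
s=r.sense(); R=Ro.from_euler("xyz",s["tcp_rot"]).as_matrix(); e=s["eef_pos"]
print("tcp' ",e[0]*c+e[1]*s_,-e[0]*s_+e[1]*c,e[2],"ydir",np.degrees(np.arctan2(R[1,1],R[0,1])),"F",s["contact_force"].round(1))
for n in ["side","scene"]:
    f=get(n); save(f,n+sys.argv[1]+".png"); w=cloud(f)
    p=w.reshape(-1,3); p=p[~np.isnan(p[:,0])]
    q=np.c_[p[:,0]*c+p[:,1]*s_,-p[:,0]*s_+p[:,1]*c,p[:,2]]
    a=e[0]*c+e[1]*s_; b=-e[0]*s_+e[1]*c
    def st(m,t):
        g=q[m]
        if len(g)>5: print(n,t,len(g),"x'",np.percentile(g[:,0],[2,50,98]).round(1),"y'",np.percentile(g[:,1],[2,50,98]).round(1),"z",np.percentile(g[:,2],[2,50,98]).round(1))
    zc=e[2]-160.9
    near=(abs(q[:,1]-b)<32)&(abs(q[:,0]-a)<60)
    st(near&(abs(q[:,2]-zc-125)<4)&(q[:,0]>a),"plate top/flange")
    st(near&(q[:,2]>zc+20)&(q[:,2]<zc+100)&(q[:,0]<a+35),"body")
    st(near&(q[:,2]>zc+97)&(q[:,2]<zc+120)&(q[:,0]>a+15)&(q[:,0]<a+40),"nose")
    far=(abs(q[:,1]-b)>45)&(q[:,1]<50)&(q[:,1]>-260)
    st(far&(q[:,2]>140)&(q[:,2]<182)&(q[:,0]>610)&(q[:,0]<636),"front face")
    st(far&(abs(q[:,2]-191)<3)&(q[:,0]>610)&(q[:,0]<640),"lip top")
    st(far&(abs(q[:,2]-191)<3)&(q[:,0]>640)&(q[:,0]<680),"wall top")
    st(far&(abs(q[:,2]-173)<4)&(q[:,0]>634)&(q[:,0]<652),"floor")
E
python3 rel.py 4
```

```text
clock: 6.42
eef_pos: [594.4, -132.8, 269.7]
tcp_rot: [3.141, -0.002, -3.069]
contact_force: [0.9, 0.4, -3.9]
opening: 0.225
grasp_force: 68.8
tcp'  583.2550867853604 -175.42275106186108 269.7205226767559 ydir 94.17425225216301 F [ 0.9  0.4 -3.9]
side plate top/flange 75 x' [584.4 599.4 611.1] y' [-202.6 -192.2 -174.2] z [230.5 233.3 236.1]
side body 730 x' [554.7 573.3 589.9] y' [-206.3 -186.6 -147.8] z [130.3 171.7 206. ]
side nose 23 x' [601.8 606.1 609.8] y' [-202.9 -199.6 -192.2] z [212.  221.2 227.8]
side front face 506 x' [626.8 628.9 632.7] y' [-256.3  -50.    45.9] z [141.2 161.  180.9]
side lip top 118 x' [626.6 629.9 637.3] y' [-256.3  -37.3   48.2] z [188.2 190.9 193.6]
side wall top 89 x' [641.1 655.3 660. ] y' [-254.1  -26.8   25.8] z [188.2 190.5 193.4]
side floor 42 x' [636.6 649.1 651.9] y' [-257.6 -249.6  -14.7] z [170.4 174.1 176.7]
scene plate top/flange 181 x' [585.5 601.4 612.9] y' [-201.7 -171.3 -150.2] z [230.5 233.7 236.8]
scene body 302 x' [558.6 593.3 595.4] y' [-204.3 -156.6 -145.1] z [130.6 163.4 203.2]
scene nose 47 x' [607.1 612.3 613.1] y' [-198.4 -169.3 -150.4] z [213.5 220.9 227.1]
scene front face 67 x' [634.3 635.3 636. ] y' [-249.8  -64.    14.1] z [171.9 176.6 181.8]
scene lip top 180 x' [630.2 633.3 637.7] y' [-251.   -53.4   45. ] z [188.3 191.2 193.8]
scene wall top 173 x' [643.1 658.6 661.2] y' [-249.3  -30.7   46.3] z [188.2 191.1 193.7]
scene floor 373 x' [634.9 642.8 651. ] y' [-251.2  -78.     9.7] z [171.2 174.4 176.8]
```

View pics/side4.png

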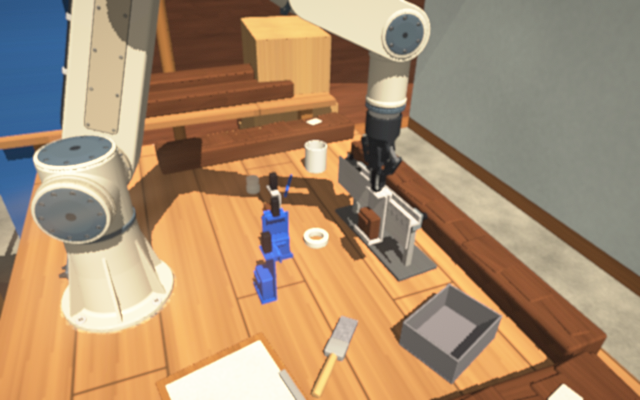

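The side view shows the carrier at (372,215), held upright just in front of the rail at its near (load) end. The nose's front edge is about 17.5 mm short of the rail face, so I'm going 31.5 mm forward, then down in stages.

```bash

python3 -m inch '[[0,0,0,-0.2,0,0,1],[0,0,0,-0.3,0,0,1],[0,0,0,-0.3,0,0,1],[0,0,0,-0.3,0,0,1],[0,0,0,-0.16,0,0,1],[0,0,0,0,0,0,1],[0,0,0,0,0,0,1]]' 
python3 -m inch '[[0,0,0,0,0,0.1,1],[0,0,0,0,0,0.2,1],[0,0,0,0,0,0.2,1],[0,0,0,0,0,0.1,1],[0,0,0,0,0,0,1]]' 
python3 rel.py 5
```

```text
clock: 7.1
eef_pos: [627.0, -130.6, 269.9]
tcp_rot: [3.141, -0.001, -3.069]
contact_force: [-0.1, -0.3, -3.4]
opening: 0.22
grasp_force: 68.8
clock: 7.52
eef_pos: [626.2, -130.6, 254.2]
tcp_rot: [3.141, -0.002, -3.069]
contact_force: [0.9, -0.5, -4.1]
opening: 0.224
grasp_force: 68.8
tcp'  615.119049471792 -175.59786076905328 254.16540644924345 ydir 94.15593235089645 F [ 0.9 -0.5 -4.1]
side plate top/flange 81 x' [616.1 629.5 641.5] y' [-204.5 -191.9 -152.3] z [215.1 217.9 221. ]
side body 746 x' [586.7 606.6 629.4] y' [-206.8 -186.2 -147.2] z [115.5 156.6 191.4]
side nose 24 x' [631.3 637.8 654.3] y' [-205.5 -200.3 -192.6] z [191.2 201.7 210.2]
side front face 682 x' [626.7 628.9 631.5] y' [-255.8  -76.6   44.7] z [140.8 160.9 181. ]
side lip top 145 x' [626.5 630.3 637.8] y' [-255.1  -60.6   45.2] z [188.2 190.7 193.3]
side wall top 103 x' [642.  655.1 659.4] y' [-254.3  -44.3   25.5] z [188.5 190.5 193.3]
side floor 49 x' [634.9 648.7 651.8] y' [-257.5 -248.   -14.4] z [169.5 174.  176.3]
scene plate top/flange 179 x' [617.  632.9 644.8] y' [-202.8 -169.3 -149.2] z [215.4 218.5 221.2]
scene body 290 x' [590.8 626.6 649.6] y' [-203.2 -158.  -145. ] z [120.9 172.  190.9]
scene nose 55 x' [631.8 644.  645. ] y' [-200.  -164.5 -145.8] z [190.6 202.8 212.9]
scene front face 71 x' [634.5 635.2 635.9] y' [-251.8  -75.5   14.3] z [171.8 176.9 181.5]
scene lip top 175 x' [630.3 633.2 637.8] y' [-251.1  -53.6   44.9] z [188.2 191.4 193.9]
scene wall top 192 x' [643.9 658.6 661.3] y' [-247.9  -30.5   45.9] z [188.1 191.1 193.7]
scene floor 367 x' [634.9 643.1 651. ] y' [-253.2  -79.     9.8] z [171.1 174.5 176.8]
```

```bash

python3 -m inch '[[0,0,0,0,0,0.08,1],[0,0,0,0,0,0.12,1],[0,0,0,0,0,0.12,1],[0,0,0,0,0,0.12,1],[0,0,0,0,0,0.12,1],[0,0,0,0,0,0.08,1],[0,0,0,0,0,0.04,1],[0,0,0,0,0,0,1]]' 
python3 -m inch '[[0,0,0,0,0,0.04,1],[0,0,0,0,0,0.04,1],[0,0,0,0,0,0.04,1],[0,0,0,0,0,0,1]]'
```

```text
clock: 8.28
eef_pos: [626.8, -130.7, 237.9]
tcp_rot: [3.141, -0.001, -3.069]
contact_force: [-0.5, 0.3, -3.5]
opening: 0.225
grasp_force: 68.8
clock: 8.62
eef_pos: [626.8, -130.7, 235.1]
tcp_rot: [3.142, -0.0, -3.069]
contact_force: [-0.2, -0.2, -3.8]
opening: 0.223
grasp_force: 68.8
```

```bash
for i in 1; do
python3 -m inch '[[0,0,0,0,0,0.04,1],[0,0,0,0,0,0.04,1],[0,0,0,0,0,0,1]]' | grep -E 'eef|contact'
python3 -m inch '[[0,0,0,0,0,0.04,1],[0,0,0,0,0,0,1]]'| grep -E 'eef|contact'; done
```

```text
eef_pos: [626.8, -130.7, 233.0]
contact_force: [-0.1, 0.2, -2.4]
eef_pos: [626.9, -130.7, 232.3]
contact_force: [-0.3, 0.2, -2.1]
```

```bash

python3 -m inch '[[0,0,0,0,0,0.03,1],[0,0,0,0,0,0.02,1],[0,0,0,0,0,0,1],[0,0,0,0,0,0,1],[0,0,0,0,0,0,1],[0,0,0,0,0,0,1]]' | grep -E 'eef|contact|clock'
python3 rel.py 6
```

```text
clock: 9.53
eef_pos: [627.0, -130.7, 231.3]
contact_force: [-1.7, 0.5, 1.5]
tcp'  615.8494206727172 -175.75407865379583 231.27624063899663 ydir 94.16639280988578 F [-1.7  0.5  1.5]
side plate top/flange 76 x' [616.6 630.4 648. ] y' [-204.7 -193.4 -164.3] z [192.2 194.8 197.3]
side body 707 x' [587.1 607.3 623. ] y' [-206.9 -185.6 -147.2] z [ 92.  133.8 168.4]
side nose 57 x' [637.7 654.2 655.8] y' [-206.3 -195.8 -163.7] z [172.  184.9 190.3]
side front face 677 x' [626.5 628.8 631.9] y' [-256.   -75.6   46.1] z [140.8 161.  181.2]
side lip top 127 x' [627.3 630.5 637.2] y' [-254.4  -63.2   48.5] z [188.1 189.6 192.9]
side wall top 82 x' [642.3 655.5 660.2] y' [-253.   -40.    27.7] z [188.1 189.5 193.6]
side floor 46 x' [637.  649.  651.9] y' [-256.8 -248.6  -18.5] z [169.6 173.4 175.5]
scene plate top/flange 186 x' [617.5 634.5 658.9] y' [-205.1 -171.3 -148.9] z [191.7 195.  198.9]
scene body 103 x' [589.9 600.9 613. ] y' [-188.8 -157.5 -146.4] z [100.7 134.8 139. ]
scene nose 123 x' [635.  645.2 651.4] y' [-205.2 -165.5 -144.4] z [170.6 175.  189.1]
scene front face 77 x' [634.8 635.5 636. ] y' [-251.   -65.3   11.9] z [170.9 175.7 181.4]
scene lip top 178 x' [630.7 633.4 638.2] y' [-250.8  -47.9   46.6] z [188.1 190.5 193.6]
scene wall top 172 x' [646.2 658.5 661.3] y' [-246.2  -26.7   46.9] z [188.1 190.3 193.6]
scene floor 396 x' [635.2 643.  651. ] y' [-252.7  -80.4    8. ] z [170.2 173.1 176.5]
```

Seated, with about 5 N on the groove floor. Now I'll find the buffer face along the groove, then ease the load slightly and slide.

```bash
python3 - <<'E'
from h import *
yaw=np.radians(4.15); c,s=np.cos(yaw),np.sin(yaw)
f=get("scene"); save(f,"stop.png",(260,200,340,280),7); w=cloud(f); p=w.reshape(-1,3); p=p[~np.isnan(p[:,0])]
q=np.c_[p[:,0]*c+p[:,1]*s,-p[:,0]*s+p[:,1]*c,p[:,2]]
for y in range(-60,90,5):
    g=q[(q[:,1]>=y)&(q[:,1]<y+5)&(q[:,0]>639)&(q[:,0]<653)&(q[:,2]>160)]
    print(y,np.percentile(g[:,2],[10,50,90]).round(1) if len(g) else None,end="; ")
E
python3 -m inch '[[0,0,0,0,0,-0.03,1],[0,0,0,0,0.2,0,1],[0,0,0,0,0.4,0,1],[0,0,0,0,0.5,0,1],[0,0,0,0,0.5,0,1],[0,0,0,0,0.3,0,1],[0,0,0,0,0,0,1],[0,0,0,0,0,0,1]]'
```

```text
-60 [171.5 173.8 175.9]; -55 [172.  174.  175.4]; -50 [172.7 173.9 174.7]; -45 [171.5 173.  175.7]; -40 [172.7 173.5 174.3]; -35 [170.7 172.8 173.9]; -30 [171.9 173.4 174.1]; -25 [170.7 173.5 174.8]; -20 [171.4 172.9 174.6]; -15 [171.6 172.5 173.7]; -10 [170.6 171.8 175.8]; -5 [186.7 186.7 186.7]; 0 [185.  188.  189.2]; 5 [175.3 184.3 188.3]; 10 [174.  183.8 185.5]; 15 [182.3 183.3 186.8]; 20 [186.1 186.1 186.2]; 25 [193.8 194.9 195.5]; 30 [194.  195.5 198. ]; 35 [195.6 207.1 210.7]; 40 [195.  206.9 210.7]; 45 [195.6 197.8 209.8]; 50 [193.9 194.8 198.2]; 55 [176.4 192.2 196.5]; 60 [171.2 173.2 192.3]; 65 [171.3 172.7 173.4]; 70 [171.2 172.6 174. ]; 75 [171.2 174.2 174.7]; 80 [171.5 172.6 174.4]; 85 None; clock: 10.35
eef_pos: [623.3, -81.8, 231.8]
tcp_rot: [3.14, -0.0, -3.067]
contact_force: [0.1, 2.1, -0.3]
opening: 0.225
grasp_force: 69.3
```

View pics/stop.png

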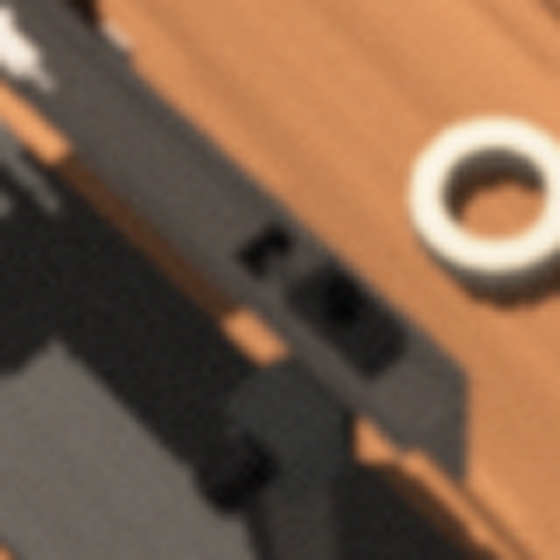

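The crop shows the rubber buffer face at (255,250) ahead of the dark stop at (350,315), which puts it at rail y' ≈ -4. The nose edge is at about -102. I'm sliding 75 mm quickly, then going slowly.

```bash

python3 -m inch '[[0,0,0,0,0.2,0,1],[0,0,0,0,0.4,0,1],[0,0,0,0,0.5,0,1],[0,0,0,0,0.5,0,1],[0,0,0,0,0.5,0,1],[0,0,0,0,0.5,0,1],[0,0,0,0,0.3,0,1],[0,0,0,0,0.1,0,1]]'
python3 -m inch '[[0,0,0,0,0,0,1],[0,0,0,0,0,0,1]]'; python3 go.py 627 0 231 94.15
```

```text
clock: 11.02
eef_pos: [617.8, -6.7, 231.8]
tcp_rot: [3.141, -0.0, -3.067]
contact_force: [1.2, -2.0, -0.3]
opening: 0.224
grasp_force: 69.2
clock: 11.18
eef_pos: [618.0, -7.8, 231.8]
tcp_rot: [3.141, -0.0, -3.068]
contact_force: [-0.4, 1.9, -0.3]
opening: 0.222
grasp_force: 69.3
pos [618.   -7.8 231.8] ydir 94.19 F [-0.35  1.95 -0.26] t 11.1833
world d [ 9.   7.8 -0.8] tool d/25: [-0.384  0.285  0.031]
rz total (frac) 0.0002 rows at least 0.005470047613538903
```

```bash

python3 -m inch '[[0,0,0,0,0.08,0,1],[0,0,0,0,0.1,0,1],[0,0,0,0,0.1,0,1],[0,0,0,0,0.1,0,1],[0,0,0,0,0.1,0,1],[0,0,0,0,0.06,0,1],[0,0,0,0,0.04,0,1],[0,0,0,0,0.04,0,1]]'|grep -E 'eef|contact'
for i in 1 2 3; do :; done
python3 -m inch '[[0,0,0,0,0.05,0,1],[0,0,0,0,0.05,0,1],[0,0,0,0,0.05,0,1],[0,0,0,0,0.05,0,1]]'|grep -E 'eef|contact'
python3 -m inch '[[0,0,0,0,0.05,0,1],[0,0,0,0,0.05,0,1],[0,0,0,0,0.05,0,1],[0,0,0,0,0.05,0,1]]'|grep -E 'eef|contact'
python3 -m inch '[[0,0,0,0,0.05,0,1],[0,0,0,0,0.05,0,1]]'|grep -E 'eef|contact'
```

```text
eef_pos: [616.9, 7.0, 231.8]
contact_force: [0.5, -1.3, -1.0]
eef_pos: [616.5, 12.0, 231.8]
contact_force: [0.5, -3.3, -0.2]
eef_pos: [616.1, 17.0, 231.8]
contact_force: [-0.4, -2.4, -0.1]
eef_pos: [616.0, 19.5, 231.8]
contact_force: [-0.2, -2.8, 0.3]
```

```bash

python3 -m inch '[[0,0,0,0,0.05,0,1],[0,0,0,0,0.05,0,1]]'|grep -E 'eef|contact'
python3 -m inch '[[0,0,0,0,0.05,0,1],[0,0,0,0,0.05,0,1]]'|grep -E 'eef|contact'
python3 - <<'E'
from h import *
yaw=np.radians(4.15); c,s=np.cos(yaw),np.sin(yaw)
f=get("scene"); save(f,"st2.png",(270,200,340,270),8); w=cloud(f); p=w.reshape(-1,3); p=p[~np.isnan(p[:,0])]
q=np.c_[p[:,0]*c+p[:,1]*s,-p[:,0]*s+p[:,1]*c,p[:,2]]
for y in range(-30,40,2):
    g=q[(q[:,1]>=y)&(q[:,1]<y+2)&(q[:,0]>639)&(q[:,0]<653)&(q[:,2]>160)]
    print(y,np.percentile(g[:,2],[10,50,90]).round(1) if len(g) else None,end="; ")
E
```

```text
eef_pos: [615.8, 21.4, 231.8]
contact_force: [0.8, -5.3, -0.8]
eef_pos: [615.6, 23.8, 231.8]
contact_force: [-0.5, -5.4, -0.8]
-30 [180.7 512.3 588.2]; -28 [176.7 580.4 587.9]; -26 [184.8 581.  587.2]; -24 [194.7 544.4 587.4]; -22 [180.7 544.5 588.1]; -20 [177.8 545.  587.1]; -18 [175.2 578.3 588.6]; -16 [186.5 580.8 588.8]; -14 [186.1 511.6 586.5]; -12 [184.8 381.9 589. ]; -10 [180.3 577.9 588.6]; -8 [191.3 383.5 586.1]; -6 [347.7 457.3 586.7]; -4 [345.  460.7 585.6]; -2 [352.5 431.9 585.4]; 0 [359.2 457.8 581.2]; 2 [343.9 434.3 585. ]; 4 [346.8 425.  579.7]; 6 [351.4 459.1 585.5]; 8 [350.1 421.3 583.4]; 10 [184.6 460.9 586.9]; 12 [402.5 464.7 586.9]; 14 [185.1 466.1 588.6]; 16 [457.4 583.6 589.1]; 18 [186.4 461.7 586.7]; 20 [458.6 461.2 584.4]; 22 [584.3 588.4 592.4]; 24 [195.8 590.1 595. ]; 26 [195.3 589.  593.6]; 28 [195.4 589.7 594.7]; 30 [429.9 591.  594.2]; 32 [196.4 589.  592.7]; 34 [205.4 590.7 594.6]; 36 [269.3 589.4 593.3]; 38 [514.1 583.3 591.9];
```

View pics/st2.png

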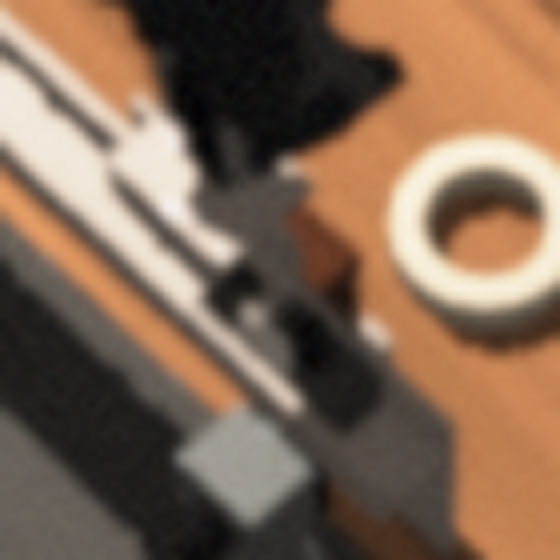

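The crop shows the hook flange meeting the rubber face at (230,292). Contact is confirmed by the y force stepping to -5.4 N at y≈21. I'm pushing on to the hard end in small steps.

```bash

python3 -m inch '[[0,0,0,0,0.05,0,1],[0,0,0,0,0.05,0,1],[0,0,0,0,0.05,0,1],[0,0,0,0,0.05,0,1]]'|grep -E 'eef|contact'
python3 -m inch '[[0,0,0,0,0.04,0,1],[0,0,0,0,0.04,0,1]]'|grep -E 'eef|contact'
python3 -m inch '[[0,0,0,0,0.04,0,1],[0,0,0,0,0,0,1]]'|grep -E 'eef|contact'
```

```text
eef_pos: [615.3, 28.7, 231.8]
contact_force: [-0.5, -6.3, 0.4]
eef_pos: [615.1, 30.7, 231.8]
contact_force: [0.7, -5.2, -0.2]
eef_pos: [615.1, 31.9, 231.8]
contact_force: [0.5, -5.4, -0.3]
```

```bash

python3 -m inch '[[0,0,0,0,0.04,0,1],[0,0,0,0,0,0,1]]'|grep -E 'eef|contact'
python3 -m inch '[[0,0,0,0,0.04,0,1],[0,0,0,0,0,0,1]]'|grep -E 'eef|contact'
```

```text
eef_pos: [615.0, 32.9, 231.8]
contact_force: [-0.1, -5.1, -0.6]
eef_pos: [614.9, 33.8, 231.8]
contact_force: [1.1, -4.7, -1.1]
```

```bash

python3 -m inch '[[0,0,0,0,0.03,0,1],[0,0,0,0,0,0,1]]'|grep -E 'eef|contact'
```

```text
eef_pos: [614.9, 34.1, 231.8]
contact_force: [0.0, -7.6, -1.0]
```

```bash

python3 -m inch '[[0,0,0,0,0.03,0,1],[0,0,0,0,0,0,1]]'|grep -E 'eef|contact'
```

```text
eef_pos: [614.8, 34.3, 231.8]
contact_force: [-0.1, -11.1, -0.9]
```

Hard end reached (-11 N with hardly any motion). I'm relieving the push, settling the weight, and easing the plate towards the apron so it doesn't swing on release.

```bash

python3 -m inch '[[0,0,0,0,-0.03,0,1],[0,0,0,0,0,0.012,1],[0,0,0,-0.04,0,0,1],[0,0,0,-0.04,0,0,1],[0,0,0,0,0,0,1]]'|grep -E 'eef|contact'
python3 -m inch '[[0,0,0,-0.03,0,0,1],[0,0,0,0,0,0,1]]'|grep -E 'eef|contact'
python3 -m inch '[[0,0,0,-0.03,0,0,1],[0,0,0,0,0,0,1]]'|grep -E 'eef|contact'
```

```text
eef_pos: [615.5, 34.1, 231.2]
contact_force: [-4.9, -7.8, 2.8]
eef_pos: [615.7, 34.1, 231.0]
contact_force: [-6.9, -8.0, 4.0]
eef_pos: [616.1, 34.1, 231.0]
contact_force: [-8.4, -8.1, 2.8]
```

```bash

python3 -m inch '[[0,0,0,0.03,-0.02,-0.01,1],[0,0,0,0.02,0,0,1],[0,0,0,0,0,0,1]]' 20
python3 -m inch '[[0,0,0,0,0,0,0.7],[0,0,0,0,0,0,0.6],[0,0,0,0,0,0,0.5],[0,0,0,0,0,0,0.4],[0,0,0,0,0,0,0.4],[0,0,0,0,0,0,0.4]]' 
python3 -m inch '[[0,0,0,0,0,-0.1,0.4],[0,0,0,0,0,-0.3,0.4],[0,0,0,0,0,-0.5,0.4],[0,0,0,0,0,-0.7,0.4],[0,0,0,0,0,-0.9,0.4],[0,0,0,0,0,-0.9,0.4],[0,0,0,0,0,-0.5,0.4],[0,0,0,0,0,0,0.4]]'
python3 rel.py 9
python3 - <<'E'
import cv2
a=cv2.imread("pics/scene9.png")[190:290,260:360]; b=cv2.imread("pics/side9.png")[120:260,300:440]
cv2.imwrite("pics/end.png",cv2.hconcat([cv2.resize(a,(390,390)),cv2.resize(b,(390,390))]))
E
```

```text
clock: 15.4
eef_pos: [615.8, 34.0, 231.4]
tcp_rot: [-3.14, -0.003, -3.069]
contact_force: [-4.9, -6.5, 1.2]
opening: 0.231
grasp_force: 69.8
clock: 15.9
eef_pos: [617.2, 34.9, 231.7]
tcp_rot: [3.141, 0.0, -3.069]
contact_force: [0.1, 1.1, 0.5]
opening: 0.599
grasp_force: 0.0
clock: 16.57
eef_pos: [618.7, 34.9, 333.5]
tcp_rot: [-3.141, 0.006, -3.069]
contact_force: [0.7, 0.5, 0.3]
opening: 0.599
grasp_force: 0.0
tcp'  619.5725992465347 -10.01136813801903 333.5034060992133 ydir 94.1623489570383 F [0.7 0.5 0.3]
side body 266 x' [602.9 612.2 640.3] y' [-38.6 -20.7   4. ] z [193.2 211.2 244.1]
side front face 761 x' [626.8 628.9 631.5] y' [-255.8 -163.7   40.1] z [141.  161.4 181.4]
side lip top 148 x' [626.9 630.2 634.5] y' [-253.7 -166.7   40.3] z [188.1 189.8 192.5]
side wall top 112 x' [653.2 655.9 659.6] y' [-254.4 -170.6  -62.2] z [188.3 189.9 192.2]
side floor 58 x' [635.  649.3 651.8] y' [-258.  -241.6  -67.9] z [169.6 173.6 175.3]
scene body 390 x' [606.8 624.9 643.3] y' [-36.2  -5.5  13.2] z [192.9 197.1 245.5]
scene front face 78 x' [634.5 635.5 636. ] y' [-251.7 -155.9  -60.8] z [170.3 176.  181.8]
scene lip top 166 x' [630.5 633.6 636.6] y' [-247.5 -140.    44.3] z [188.1 190.5 193.6]
scene wall top 154 x' [655.1 658.8 661.4] y' [-250.6 -137.3   47.2] z [188.2 190.4 193.5]
scene floor 458 x' [634.9 642.7 651. ] y' [-252.1 -150.1  -58.8] z [170.4 173.6 176.7]
```

View pics/end.png

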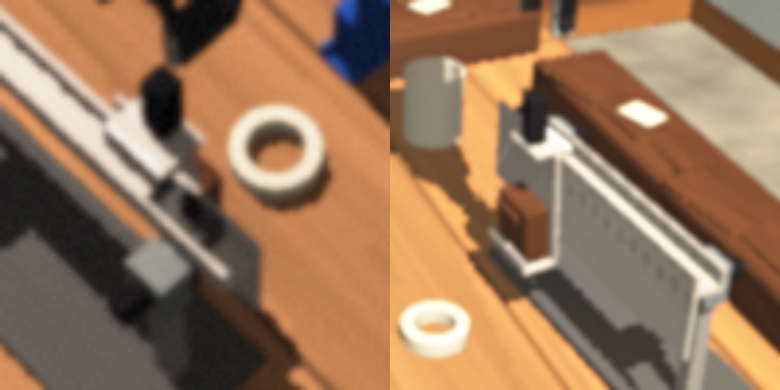

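The pictures show the carrier hanging upright on the rail (left (150,130), right (530,190)) against the pushed-in buffer, with the gripper well clear.

```bash
python3 -m inch '[[0,0,0,0,0,0,0.4],[0,0,0,0,0,0,0.4],[0,0,0,0,0,0,0.4]]' >/dev/null; python3 -c "from rig import r; print(r.sign_off())"
```

```text
the job is handed in; nothing more can be done
None
```

The job is handed in: the carrier hangs released and upright on the rail, hooked behind the lip, with the buffer pushed to its hard end at about 11 N and nothing else on the table touched. The hand-in returned no verdict.

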